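Shut the bench down with three push-in stops

TASK

Shut the bench down in the proper order by pressing the heads on the three loose light-grey switch boxes: first the small round head, then the wide mushroom head, last the long bar head. Press each one lightly with the closed fingertips, straight down until it is fully in (it stays down by itself), and only when its turn comes. Nothing is to be gripped, lifted or pushed along: leave the boxes and everything else on the bench where they stand.

Things in the scene. Friction and masses are not known exactly. Their poses are not given: they have to be found in the camera images.
- small_box: Loose light-grey switch box with a bright metal cover plate, 62 x 62 mm and 44 mm high, about 0.8 kg, on four rubber feet, with a 34 mm steel collar on top (its top at 50 mm) and a short black cable gland on its +x side. It carries the small round head. Origin: centre of its underside; z up.
- small_top (a point): Centre of the top face of the small round head; it goes down with the head. 74 mm above the bench while the head is out, 64 mm when pushed fully in. A flat black disc, 26 mm across and 12 mm thick.
- small_head (a joint): Travel of the small round head in m: 0 = fully out (start), 0.010 = pushed fully in. It slides straight down, resists with about 4 N all the way, has no spring and stays where it is left.
- mushroom_box: Loose light-grey switch box with a bright metal cover plate, 62 x 62 mm and 44 mm high, about 0.8 kg, on four rubber feet, with a 34 mm steel collar on top (its top at 50 mm) and a short black cable gland on its +x side. It carries the wide mushroom head. Origin: centre of its underside; z up.
- mushroom_top (a point): Centre of the top face of the wide mushroom head; it goes down with the head. 74 mm above the bench while the head is out, 64 mm when pushed fully in. A black, nearly flat-topped mushroom, 52 mm across and 12 mm thick.
- mushroom_head (a joint): Travel of the wide mushroom head in m: 0 = fully out (start), 0.010 = pushed fully in. It slides straight down, resists with about 4 N all the way, has no spring and stays where it is left.
- bar_box: Loose light-grey switch box with a bright metal cover plate, 62 x 62 mm and 44 mm high, about 0.8 kg, on four rubber feet, with a 34 mm steel collar on top (its top at 50 mm) and a short black cable gland on its +x side. It carries the long bar head. Origin: centre of its underside; z up.
- bar_top (a point): Centre of the top face of the long bar head; it goes down with the head. 74 mm above the bench while the head is out, 64 mm when pushed fully in. A black flat bar, 58 mm long (along its box's y), 26 mm wide, 12 mm thick.
- bar_head (a joint): Travel of the long bar head in m: 0 = fully out (start), 0.010 = pushed fully in. It slides straight down, resists with about 4 N all the way, has no spring and stays where it is left.
- pen_blank: Bystander: square stick of wood, 22 x 130 x 22 mm, lying along its y. Origin: centre of its underside.
- finial: Bystander: turned wooden finial, 38 mm wide, 86 mm tall, standing. Origin: centre of its underside; z up.
- spur: Bystander: bare steel lathe spur centre standing on end, 27 mm wide, 76 mm tall. Origin: centre of its underside; z up.
- wax: Bystander: round brown tin, 70 mm across, 24 mm high. Origin: centre of its underside.

How it is judged:
By the outcome, as a careful person would: the job done as asked, in the order asked, and still so for the second after the job is handed in, with the robot touching nothing.
It also fails if it takes over 42 s, if anything falls off the work surface, if the arm or the gripper's body presses on something with over 40 N, if the wrist force passes 120 N, or if a joint passes its speed limit or range.

ROBOT

A 7-joint arm with a two-finger parallel gripper is mounted at the origin on a cart in front of the work surface, level with it; the furniture and walls round the work are solid. World frame = base frame: x ahead of the robot, y to its left, z up, the work surface at z = 0. Lengths are in m, angles in rad, forces in N, time in s.
With the tool pointing down it reaches from about 0.425 to 1.025 m from the base axis. Payload 9.4 kg.
Tool frame: the origin (TCP) lies at the very end of the fingers, on their centre line; the grasp point (between the pads) lies 19 mm behind it (ctrl.grip_depth is the distance from the TCP to the grasp point, in m); z points along the fingers, y is the line along which they close (so a half turn about z gives the same grasp; the last joint's range is limited). The gripper opens to 85 mm and grips with 20 to 120 N. Pads are 22 mm wide; open, the fingers measure 114 mm over their backs; the gripper's body (76 mm by 85 mm) begins 54 mm behind the grasp point. The pads swing forward as they close: fully open they stand 13 mm farther back than shut.
Start: joints at [1.104, 0.599, -0.003, 1.599, 0.002, 0.943, -0.08], TCP at [0.275, -0.671, 0.231] pointing down, gripper open.
Joint ranges: [-2.57, 2.57], [-0.35, 1.97], [-1.29, 1.29], [0.11, 2.56], [-1.05, 4.19], [0.11, 1.86], [-2.63, 2.63]. Speed limits (rad/s): [2.22, 2.22, 3.01, 3.01, 3.14, 3.14, 3.14].

INTERFACE

Orientations are given as a unit quaternion [x, y, z, w].
In Python, from rig import ctrl, get_image, camera_params, recognise, outline_of, mark_of gives the robot as it stands.
- The arm moves only by the tool servo_tool, never from a script. Its argument "rows" is a list of rows, each a list of 3 entries, a list of its own where there are three numbers: the turn, a rotation vector about the tool's x, y, z in degrees, then the shift along the tool's x, y, z in mm, then the opening, from -1 (shut) to 1 (fully open), so that 0 is half open. In form: [[[rx, ry, rz], [tx, ty, tz], claw], ...]. A call has 1 to 20 rows; each row is the pose to reach, as a shift and turn from the pose commanded when the call began, along the tool's axes at that moment; what a row does not reach only later rows make up. A row lasts 1/8 s, in which the tool goes at most 62.5 mm and 10.7 degrees, less where a joint would pass 70% of its speed; a pose out of reach is approached as far as the arm can. A call with a gripper value outside its range is refused whole. The fingers move at their own pace and stop on an object; the grip force is fixed at half the most. Time passes only in rows, so rows that repeat a pose let the fingers close. It gives the time, the measured TCP pose, the force, the opening and the grip force at its end, in the units of the state.
- ctrl.observe(): the state, without advancing time (a new reading comes with each control period).
- get_image(name): name is "side" or "top"; returns the picture (384x512x3 uint8, red, green, blue); there is no depth.
- camera_params(name): a dict with "mtx" (3x3 intrinsics, pixels), "origin" and "orientation" of the camera in the world. Camera axes: x right, y down, z forward; pixel columns grow to the right and rows downward; lengths in m; the calibration is good to about 2 mm. A picture is of the moment at which its call begins. camera_params takes no time and is no camera call.
- ctrl.sign_off(): hands the job in; it is judged then, once.
Trained networks look in the newest picture that a camera, given by its name, has taken for a name from the list of things; names that differ only in an ending like _2 or _b are one class to them, and where a whole thing is asked for, a point or a joint stands for the part that bears it (a point fixed in the world has none). Each returns a list of dicts, best first, with "score" (0 to 1); they miss things now and then, are a little off and sometimes report something else, mostly with a low value. They report only what shows in the picture. A call takes as long as a camera call.
- recognise(label, camera): "centre" ([x, y, z] in m, in world coordinates, good to about 4 mm: the middle of the surface that is visible of it).
- outline_of(label, camera): "region" (384x512 bool, what is visible of it).
- mark_of(label, camera): "centre" ([x, y, z] in m, in world coordinates, good to about 4 mm: a listed point, or the origin of a listed thing).
The state is a dict: "time_s": time; "qpos": joint angles; "qvel": joint speeds; "joint_efforts": joint torques, N m; "eef_pos": TCP position; "tool_rot": TCP orientation; "wrist_force": force on the tool from outside, world axes, zero at the start; "torque": the same for the moment, N m; "opening": finger opening in m; "grasp_force": force on a finger pad.
Only numpy, scipy, OpenCV 4.12 (cv2) and the standard library are available. Lean on these libraries where they do the work, as an engineer would, in place of code of your own. Each camera call takes 0.05 s, during which the arm holds its last target. There are 200 camera calls.

## Working session

There is one attempt and no reset: what is moved stays moved. The work goes in short steps, Python scripts to look and compute and a tool call to move; the robot and the scene stay as the last step left them, time stands still between calls to the robot, and variables do not carry over. Pictures are saved under pics/ and viewed, at most 10 in all, crops included, and the job is handed in when it is done.

Besides the shell and the picture viewer there is one more tool, called after ">>>" as a command line: name --argument value ..., lists and objects as JSON in quotes. servo_tool: Moves the arm, as the interface text tells. Its arguments: {"type":"object","properties":{"rows":{"type":"array","items":{"type":"array"}}},"required":["rows"]}

```bash
mkdir -p pics
python3 - <<'E'
from rig import *
import cv2
for c in ("top","side"):
    cv2.imwrite(f"pics/{c}0.png",get_image(c)[:,:,::-1]); p=camera_params(c); print(c,p)
    for l in ("small_top","mushroom_top","bar_top"):
        print(l,[(r["centre"],r["score"]) for r in mark_of(l,c)[:2]])
s=ctrl.observe(); print(s["time_s"],s["eef_pos"],s["tool_rot"],s["wrist_force"])
E
```

```text
top {'mtx': array([[410.127619  ,   0.        , 256.55807709],
       [  0.        , 410.127619  , 191.91231686],
       [  0.        ,   0.        ,   1.        ]]), 'origin': array([0.42393405, 0.22372047, 1.11817264]), 'orientation': array([ 0.71617498, -0.69556198,  0.03938651, -0.04166093])}
small_top [([0.4627, 0.1893, 0.0717], 0.57)]
mushroom_top [([0.4757, 0.4352, 0.0759], 0.63)]
bar_top [([0.46, -0.0712, 0.076], 0.62), ([0.4872, 0.5425, -0.0011], 0.2)]
side {'mtx': array([[384.2351139 ,   0.        , 258.32597009],
       [  0.        , 384.2351139 , 188.34581038],
       [  0.        ,   0.        ,   1.        ]]), 'origin': array([0.20545645, 0.87566327, 0.56470848]), 'orientation': array([-0.23254977,  0.84982064, -0.45685229,  0.12252132])}
small_top [([0.461, 0.1908, 0.0748], 0.45)]
mushroom_top [([0.4731, 0.4366, 0.0738], 0.67)]
bar_top [([0.4616, -0.0673, 0.0748], 0.48)]
0.4 [ 0.27544324 -0.6705712   0.23112792] [ 9.81068086e-01  1.93663094e-01 -4.98923803e-05 -1.17469646e-04] [-0.59149782  0.47582658  0.15401478]
```

View pics/top0.png

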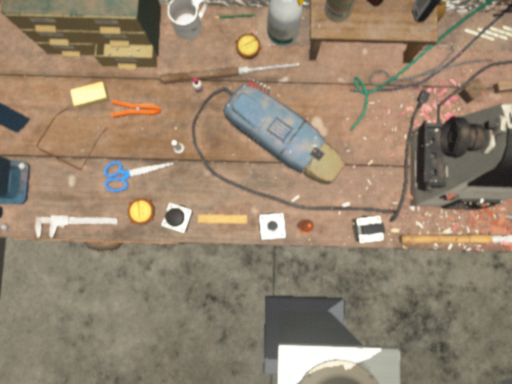

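View pics/side0.png

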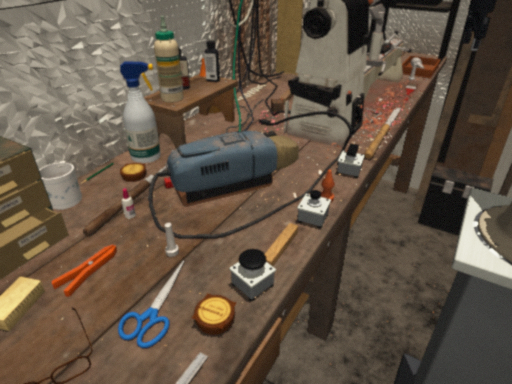

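Top view: small head at (272,226), mushroom (177,217), bar (369,229), all along the bench's front edge. The finial (305,226) is next to the small box and the lathe is at the right (x>0.5). The network marks match. I'll refine the head centres and convert the waypoints to tool axes.

```bash
cat > h.py <<'E'
from rig import *
import numpy as np
from scipy.spatial.transform import Rotation as R
def go(pts):
    s=ctrl.observe(); r=R.from_quat(s["tool_rot"]); p=np.array(s["eef_pos"])
    print(s["time_s"],p.round(4),"wf",np.round(s["wrist_force"],2),"axes z",r.as_matrix()[:,2].round(4))
    for w in pts: print(w,(r.inv().apply(np.array(w)-p)*1000).round(1))
E
python3 - <<'E'
from h import *
est={"small":(.462,.190),"mushroom":(.4744,.436),"bar":(.461,-.069)}
import cv2
for c in ("top","side"):
    im=get_image(c); g=im.max(2); P=camera_params(c); r=R.from_quat(P["orientation"]); o=P["origin"]; K=P["mtx"]
    for n,(x,y) in est.items():
        u=K@r.inv().apply(np.array([x,y,.074])-o); u=u[:2]/u[2]
        ml=outline_of(n+"_top",c)
        if not ml: print(c,n,"none"); continue
        m=ml[0]["region"]
        d=m&(g<75)
        k,lab,st,ce=cv2.connectedComponentsWithStats(d.astype(np.uint8))
        i=1+np.argmin([np.hypot(*(q-u)) if a>15 else 999 for q,a in zip(ce[1:],st[1:,4])])
        out=[]
        for z in (.074,.068):
            ray=r.apply(np.linalg.inv(K)@[*ce[i],1]); out.append((o+ray*(z-o[2])/ray[2]).round(4)[:2])
        print(c,n,u.round(1),ce[i].round(1),st[i],m.sum(),out)
go([(.28,-.40,.231),(.38,-.26,.2),(.44,-.10,.18),(.462,.19,.15)])
E
```

```text
Traceback (most recent call last):
ValueError: attempt to get argmin of an empty sequence
```

Run:
```python
from h import *
import cv2
est={"small":(.462,.190),"mushroom":(.4744,.436),"bar":(.461,-.069)}
for c in ("top","side"):
    g=cv2.imread(f"pics/{c}0.png").max(2); P=camera_params(c); r=R.from_quat(P["orientation"]); o=P["origin"]; K=P["mtx"]
    for n,(x,y) in est.items():
        u=K@r.inv().apply(np.array([x,y,.074])-o); u=u[:2]/u[2]
        d=np.zeros_like(g); cv2.circle(d,tuple(int(v) for v in u.round()),{"small":9,"mushroom":14,"bar":13}[n]+(5 if c=="side" and n=="mushroom" else 0),1,-1)
        d&=(g<90).astype(np.uint8)
        k,lab,st,ce=cv2.connectedComponentsWithStats(d)
        i=1+np.argmax(st[1:,4])
        out=[]
        for z in (.074,.068):
            ray=r.apply(np.linalg.inv(K)@[*ce[i],1]); out.append((o+ray*(z-o[2])/ray[2]).round(4)[:2])
        print(c,n,u.round(1),ce[i].round(1),st[i],out)
go([(.28,-.40,.231),(.38,-.26,.2),(.44,-.10,.18),(.462,.19,.15)])
t=cv2.imread("pics/top0.png")[195:255,150:400]; cv2.imwrite("pics/c.png",cv2.resize(t,None,fx=3.2,fy=3.2,interpolation=2))
```

```text
Traceback (most recent call last):
ValueError: attempt to get argmax of an empty sequence
```

Run:
```python
from h import *
import cv2
est={"small":(.462,.190),"mushroom":(.4744,.436),"bar":(.461,-.069)}
for c in ("top","side"):
    g=cv2.imread(f"pics/{c}0.png").max(2); P=camera_params(c); r=R.from_quat(P["orientation"]); o=P["origin"]; K=P["mtx"]
    for n,(x,y) in est.items():
        u=K@r.inv().apply(np.array([x,y,.074])-o); u=u[:2]/u[2]
        a,b=u.round().astype(int); print(c,n,u.round(1)); print(g[b-9:b+10,a-14:a+15:1] if (c,n)==("top","small") else g[b-3:b+4:3,a-3:a+4:3])
go([(.28,-.40,.231),(.38,-.26,.2),(.44,-.10,.18),(.462,.19,.15)])
```

```text
top small [270.9 224.5]
[[178 170 201 238 245 245 247 249 250 250 251 251 253 254 254 255 255 255
  255 255 255 254 252 246 249 250 229 184 171]
 [172 164 212 249 251 249 253 254 255 255 255 255 255 255 255 255 255 255
  255 255 255 255 253 245 248 251 232 187 170]
 [175 169 218 250 249 244 252 255 255 255 255 255 255 255 255 255 255 255
  255 255 255 255 254 253 253 253 236 192 172]
 [178 177 220 251 251 249 253 255 255 255 255 255 255 255 255 255 255 255
  255 255 255 255 255 255 255 254 243 201 178]
 [179 182 222 252 254 254 255 255 255 255 255 255 255 254 253 253 254 254
  255 255 255 255 255 255 255 255 248 215 185]
 [181 182 222 253 255 255 255 255 255 255 255 254 251 242 231 231 238 246
  251 254 255 255 255 255 255 255 251 225 188]
 [183 180 219 252 255 255 255 255 255 255 253 243 223 185 159 157 170 193
  223 246 253 255 255 255 255 255 253 232 189]
 [178 174 206 250 255 255 255 255 255 254 245 212 164 129 111 112 115 132
  166 219 248 254 255 255 255 255 254 235 190]
 [169 165 187 244 254 255 255 255 255 252 223 160 120 104  99 104 106 109
  127 170 232 253 255 255 255 255 
[... 1098 characters left out ...]
30]
 [190 189 183 214 250 255 255 255 255 255 255 255 255 255 255 254 254 255
  255 255 255 255 255 255 254 252 254 253 232]]
top mushroom [174.4 216.8]
[[ 78  84  89]
 [ 81  88  96]
 [ 78  87 100]]
top bar [373.  227.9]
[[97 98 92]
 [95 95 91]
 [97 97 98]]
side small [313.2 193.2]
[[54 59 63]
 [52 23 25]
 [97 13 16]]
side mushroom [252.4 256.5]
[[22 23 27]
 [24 23 28]
 [28 27 26]]
side bar [351.6 147.8]
[[88 25 35]
 [31 21 24]
 [24 29 25]]
0.5 [ 0.2755 -0.6706  0.2312] wf [ 0.1  -0.32 -0.02] axes z [-1.e-04  0.e+00 -1.e+00]
(0.28, -0.4, 0.231) [ 107.  -248.6    0.3]
(0.38, -0.26, 0.2) [ 252.7 -340.1   31.3]
(0.44, -0.1, 0.18) [ 369.  -465.3   51.3]
(0.462, 0.19, 0.15) [ 499.6 -725.1   81.3]
```

```bash
cat > c.py <<'E'
from h import *
import cv2
est={"small":(.462,.190),"mushroom":(.4744,.436),"bar":(.461,-.069)}
c="top"
im=cv2.imread("pics/top0.png"); g=im.max(2); P=camera_params(c); r=R.from_quat(P["orientation"]); o=P["origin"]; K=P["mtx"]
for n,(x,y) in est.items():
    u=K@r.inv().apply(np.array([x,y,.074])-o); u=u[:2]/u[2]
    d=np.zeros_like(g); cv2.circle(d,tuple(int(v) for v in u.round()),{"small":8,"mushroom":15,"bar":16}[n],1,-1)
    d&=(g<170).astype(np.uint8)
    k,lab,st,ce=cv2.connectedComponentsWithStats(d); i=1+np.argmax(st[1:,4])
    ray=r.apply(np.linalg.inv(K)@[*ce[i],1]); print(n,ce[i].round(1),st[i],(o+ray*(.074-o[2])/ray[2]).round(4))
cv2.imwrite("pics/c.png",cv2.resize(im[195:255,150:400],None,fx=3.2,fy=3.2,interpolation=2))
E
python3 c.py
```

```text
small [271.9 225.2] [268 221   9   9  65] [0.4602 0.1874 0.074 ]
mushroom [174.  216.5] [163 208  21  18 285] [0.4749 0.437  0.074 ]
bar [372.7 228.5] [360 222  26  12 230] [ 0.4595 -0.0683  0.074 ]
```

View pics/c.png

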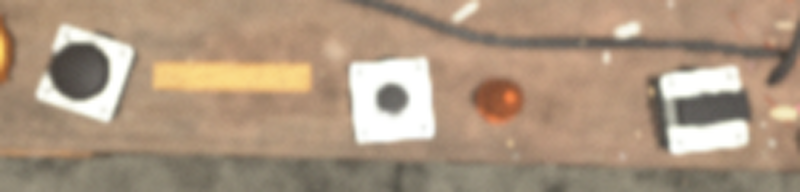

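>>> servo_tool --rows '[[[0,0,0],[27,-62,0],-1],[[0,0,0],[54,-124,0],-1],[[0,0,0],[80,-186,0],-1],[[0,0,0],[107,-249,0],-1],[[0,0,0],[155,-279,5],-1],[[0,0,0],[204,-309,10],-1],[[0,0,0],[253,-340,15],-1],[[0,0,0],[292,-382,15],-1],[[0,0,0],[330,-424,15],-1],[[0,0,0],[369,-465,20],-1],[[0,0,0],[369,-465,20],-1],[[0,0,0],[369,-465,20],-1]]'

```text
time_s: 2.0
eef_pos: [0.4399, -0.1006, 0.2113]
tool_rot: [0.981, 0.194, -0.0, 0.0]
wrist_force: [0.1, 0.0, -0.7]
opening: -0.0002
grasp_force: 0.0
```

The crop shows each head clearly: mushroom (80,70), small (392,98), bar (710,108). My centres agree with the networks to about 3 mm.

```bash
python3 -c "
from h import *
go([(.461,.189,.16),(.461,.189,.085),(.461,.189,.074)])"
```

```text
2.0 [ 0.4399 -0.1006  0.2113] wf [ 0.11  0.04 -0.69] axes z [-2.e-04 -3.e-04 -1.e+00]
(0.461, 0.189, 0.16) [ 129.7 -259.8   51.2]
(0.461, 0.189, 0.085) [ 129.7 -259.8  126.2]
(0.461, 0.189, 0.074) [ 129.7 -259.8  137.2]
```

>>> servo_tool --rows '[[[0,0,0],[26,-52,10],-1],[[0,0,0],[52,-104,15],-1],[[0,0,0],[78,-156,20],-1],[[0,0,0],[104,-208,25],-1],[[0,0,0],[130,-260,30],-1],[[0,0,0],[130,-260,60],-1],[[0,0,0],[130,-260,90],-1],[[0,0,0],[130,-260,115],-1],[[0,0,0],[130,-260,125],-1],[[0,0,0],[130,-260,125],-1],[[0,0,0],[130,-260,125],-1]]'

```text
time_s: 3.38
eef_pos: [0.4621, 0.1893, 0.0871]
tool_rot: [0.981, 0.193, 0.001, -0.0]
wrist_force: [-0.0, -0.4, -0.1]
opening: 0.0002
grasp_force: 0.0
```

Run:
```python
from h import *
import cv2
a=get_image("side")[150:250,250:390,::-1]; b=get_image("top")[185:265,220:360,::-1]
z=lambda i:cv2.resize(i,None,fx=4 if i is a else 4,fy=4,interpolation=2)
A,B=z(a),z(b); cv2.imwrite("pics/s1.png",A); cv2.imwrite("pics/t1.png",B)
go([(.461,.189,.074),(.461,.189,.064)])
```

```text
3.475 [0.4621 0.1896 0.0871] wf [-0.61  0.01 -0.47] axes z [ 1.4e-03  6.0e-04 -1.0e+00]
(0.461, 0.189, 0.074) [-1.3  0.1 13.1]
(0.461, 0.189, 0.064) [-1.3  0.1 23.1]
```

View pics/s1.png

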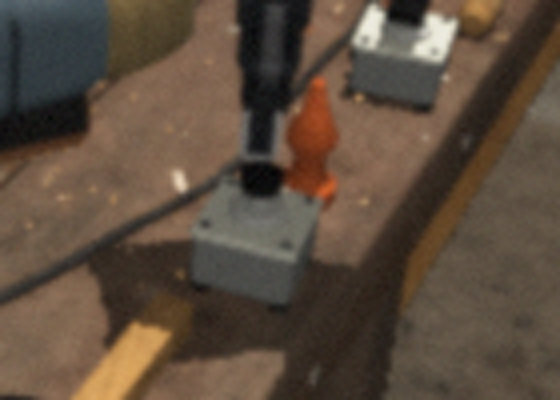

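The closed fingertips at (262,150) sit centred over the small head at (262,180), so I'm pressing slowly.

>>> servo_tool --rows '[[[0,0,0],[-1,0,5],-1],[[0,0,0],[-1,0,9],-1],[[0,0,0],[-1,0,12],-1],[[0,0,0],[-1,0,14],-1],[[0,0,0],[-1,0,16],-1],[[0,0,0],[-1,0,18],-1],[[0,0,0],[-1,0,20],-1],[[0,0,0],[-1,0,21],-1],[[0,0,0],[-1,0,22],-1],[[0,0,0],[-1,0,22],-1]]'

```text
time_s: 4.72
eef_pos: [0.4606, 0.1892, 0.0641]
tool_rot: [0.981, 0.194, -0.0, 0.0]
wrist_force: [1.2, 1.5, 0.2]
opening: 0.0002
grasp_force: 0.2
```

>>> servo_tool --rows '[[[0,0,0],[0,0,0.5],-1],[[0,0,0],[0,0,1],-1]]'

```text
time_s: 4.97
eef_pos: [0.4607, 0.1893, 0.0639]
tool_rot: [0.981, 0.194, 0.0, -0.0]
wrist_force: [-3.4, -1.3, 19.5]
opening: -0.0001
grasp_force: 9.9
```

The head bottomed out at z≈0.064 with 19.5 N. I'll lift straight up and go on to the mushroom.

>>> servo_tool --rows '[[[0,0,0],[0,0,-10],-1],[[0,0,0],[0,0,-40],-1],[[0,0,0],[0,0,-70],-1],[[0,0,0],[0,0,-70],-1]]'

```text
time_s: 5.48
eef_pos: [0.4618, 0.1896, 0.1353]
tool_rot: [0.981, 0.193, 0.002, -0.001]
wrist_force: [0.7, 0.4, -0.9]
opening: -0.0001
grasp_force: 0.0
```

Run:
```python
from h import *
import cv2
cv2.imwrite("pics/s2.png",cv2.resize(get_image("side")[150:310,210:390,::-1],None,fx=3.5,fy=3.5,interpolation=2))
for l in ("small_top","mushroom_top"): print(l,[(r["centre"],r["score"]) for r in mark_of(l,"side")[:1]])
go([(.4747,.4365,.13),(.4747,.4365,.086)])
```

```text
small_top [([0.4628, 0.1837, 0.0647], 0.51)]
mushroom_top [([0.4745, 0.4361, 0.074], 0.62)]
5.625 [0.4604 0.189  0.1329] wf [-0.07  0.26  1.02] axes z [-4.e-04 -2.e-04 -1.e+00]
(0.4747, 0.4365, 0.13) [ 107.2 -223.5    2.8]
(0.4747, 0.4365, 0.086) [ 107.2 -223.5   46.8]
```

View pics/s2.png

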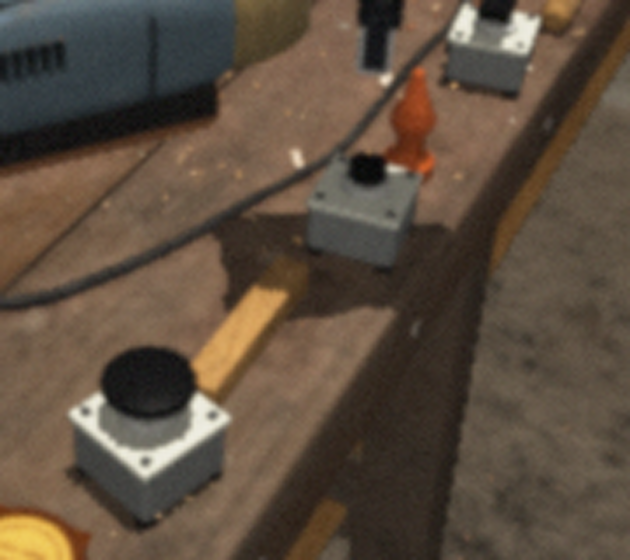

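The small head (368,168) is down and its box hasn't moved. The mushroom (148,380) is next.

>>> servo_tool --rows '[[[0,0,0],[22,-45,0],-1],[[0,0,0],[44,-90,0],-1],[[0,0,0],[65,-135,0],-1],[[0,0,0],[86,-180,0],-1],[[0,0,0],[107,-223,0],-1],[[0,0,0],[107,-223,0],-1],[[0,0,0],[107,-223,25],-1],[[0,0,0],[107,-223,45],-1],[[0,0,0],[107,-223,47],-1],[[0,0,0],[107,-223,47],-1],[[0,0,0],[107,-223,47],-1]]'

```text
time_s: 7.0
eef_pos: [0.4752, 0.4362, 0.087]
tool_rot: [0.981, 0.194, 0.0, -0.0]
wrist_force: [-0.0, 0.5, -0.4]
opening: -0.0
grasp_force: 0.0
```

Run:
```python
from h import *
go([(.4747,.4365,.064)])
```

```text
7.0 [0.4752 0.4362 0.087 ] wf [-0.04  0.48 -0.41] axes z [ 7.e-04  7.e-04 -1.e+00]
(0.4747, 0.4365, 0.064) [-0.4 -0.5 23. ]
```

>>> servo_tool --rows '[[[0,0,0],[0,0,5],-1],[[0,0,0],[0,0,9],-1],[[0,0,0],[0,0,12],-1],[[0,0,0],[0,0,14],-1],[[0,0,0],[0,0,16],-1],[[0,0,0],[0,0,18],-1],[[0,0,0],[0,0,20],-1],[[0,0,0],[0,0,21],-1],[[0,0,0],[0,0,22],-1],[[0,0,0],[0,0,22],-1]]'

```text
time_s: 8.25
eef_pos: [0.4748, 0.4361, 0.0641]
tool_rot: [0.981, 0.194, -0.0, 0.0]
wrist_force: [-0.2, -0.4, 2.4]
opening: -0.0001
grasp_force: 0.9
```

>>> servo_tool --rows '[[[0,0,0],[0,0,0.4],-1],[[0,0,0],[0,0,0.8],-1]]'

```text
time_s: 8.5
eef_pos: [0.4749, 0.4362, 0.064]
tool_rot: [0.981, 0.194, 0.0, -0.0]
wrist_force: [-1.9, -2.7, 10.8]
opening: -0.0004
grasp_force: 5.6
```

>>> servo_tool --rows '[[[0,0,0],[0,0,-10],-1],[[0,0,0],[0,0,-40],-1],[[0,0,0],[0,0,-80],-1],[[0,0,0],[0,0,-110],-1],[[0,0,0],[0,0,-110],-1],[[0,0,0],[0,0,-110],-1]]'

```text
time_s: 9.25
eef_pos: [0.4747, 0.4359, 0.1731]
tool_rot: [0.981, 0.194, -0.0, 0.0]
wrist_force: [0.4, -0.7, -0.8]
opening: 0.0001
grasp_force: 0.0
```

Run:
```python
from h import *
for c in ("side","top"):
  get_image(c)
  for l in ("mushroom_top","bar_top"): print(c,l,[(r["centre"],r["score"]) for r in mark_of(l,c)[:1]])
go([(.461,-.0685,.17),(.461,-.0685,.086)])
```

```text
side mushroom_top [([0.4763, 0.4365, 0.064], 0.59)]
side bar_top [([0.4589, -0.0709, 0.0705], 0.4)]
top mushroom_top [([0.4753, 0.4366, 0.062], 0.57)]
top bar_top [([0.4614, -0.0711, 0.076], 0.62)]
9.55 [0.4746 0.436  0.1726] wf [-0.45  0.72  0.23] axes z [-9.e-04 -9.e-04 -1.e+00]
(0.461, -0.0685, 0.17) [-204.4  461.5    3.1]
(0.461, -0.0685, 0.086) [-204.3  461.4   87.1]
```

>>> servo_tool --rows '[[[0,0,0],[-23,51,0],-1],[[0,0,0],[-46,103,0],-1],[[0,0,0],[-69,154,0],-1],[[0,0,0],[-92,206,0],-1],[[0,0,0],[-115,257,0],-1],[[0,0,0],[-137,308,0],-1],[[0,0,0],[-160,360,0],-1],[[0,0,0],[-183,411,0],-1],[[0,0,0],[-206,462,0],-1],[[0,0,0],[-206,462,0],-1],[[0,0,0],[-206,462,30],-1],[[0,0,0],[-206,462,60],-1],[[0,0,0],[-206,462,80],-1],[[0,0,0],[-206,462,86],-1],[[0,0,0],[-206,462,86],-1],[[0,0,0],[-206,462,86],-1]]'

```text
time_s: 11.55
eef_pos: [0.4603, -0.0692, 0.0881]
tool_rot: [0.981, 0.194, 0.0, 0.0]
wrist_force: [0.4, -0.1, -0.5]
opening: 0.0002
grasp_force: 0.0
```

Run:
```python
from h import *
import cv2
cv2.imwrite("pics/s3.png",cv2.resize(get_image("side")[110:230,280:420,::-1],None,fx=4,fy=4,interpolation=2))
go([(.460,-.07,.064)])
```

```text
11.6 [ 0.4603 -0.0693  0.0882] wf [-0.36 -0.49 -0.87] axes z [ 0.0013 -0.     -1.    ]
(0.46, -0.07, 0.064) [-0.6  0.5 24.2]
```

View pics/s3.png

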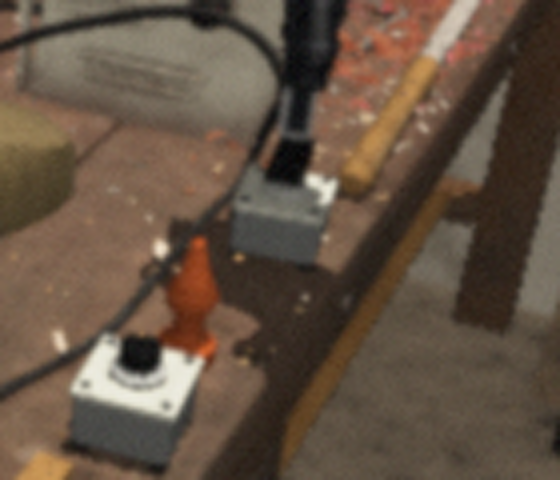

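The fingertips (297,120) are over the bar head (292,160), so I can press.

>>> servo_tool --rows '[[[0,0,0],[0,0,5],-1],[[0,0,0],[0,0,10],-1],[[0,0,0],[0,0,13],-1],[[0,0,0],[0,0,15],-1],[[0,0,0],[0,0,17],-1],[[0,0,0],[0,0,19],-1],[[0,0,0],[0,0,21],-1],[[0,0,0],[0,0,22],-1],[[0,0,0],[0,0,23],-1],[[0,0,0],[0,0,23],-1]]'

```text
time_s: 12.85
eef_pos: [0.4598, -0.0695, 0.0643]
tool_rot: [0.981, 0.194, -0.0, -0.0]
wrist_force: [-0.3, -0.2, 0.3]
opening: -0.0
grasp_force: 0.0
```

>>> servo_tool --rows '[[[0,0,0],[0,0,0.5],-1],[[0,0,0],[0,0,0.9],-1]]'

```text
time_s: 13.1
eef_pos: [0.46, -0.0694, 0.0639]
tool_rot: [0.981, 0.194, 0.0, 0.0]
wrist_force: [-2.5, -0.5, 15.8]
opening: -0.0
grasp_force: 7.9
```

>>> servo_tool --rows '[[[0,0,0],[0,0,-10],-1],[[0,0,0],[0,0,-40],-1],[[0,0,0],[0,0,-80],-1],[[0,0,0],[0,0,-120],-1],[[0,0,0],[0,0,-120],-1],[[0,0,0],[0,0,-120],-1]]'

```text
time_s: 13.85
eef_pos: [0.4597, -0.0695, 0.1835]
tool_rot: [0.981, 0.194, 0.0, 0.0]
wrist_force: [0.4, 0.0, -0.7]
opening: 0.0002
grasp_force: 0.0
```

Run:
```python
from h import *
import cv2
im=get_image("side"); cv2.imwrite("pics/s4.png",cv2.resize(im[110:310,210:420,::-1],None,fx=3,fy=3,interpolation=2))
for l in ("small_top","mushroom_top","bar_top"): print(l,[(r["centre"],r["score"]) for r in mark_of(l,"side")[:1]])
```

```text
small_top [([0.4637, 0.1856, 0.0652], 0.39)]
mushroom_top [([0.4737, 0.4373, 0.0648], 0.93)]
bar_top [([0.4595, -0.0678, 0.0627], 0.69)]
```

View pics/s4.png

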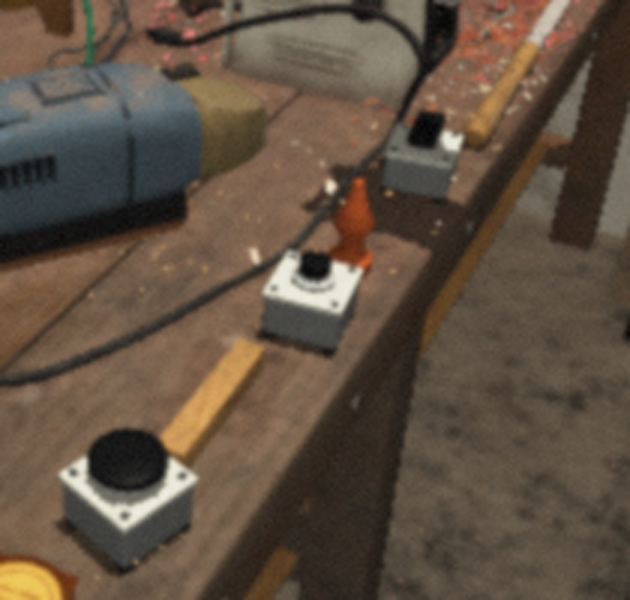

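All three heads are down: bar (427,128), small (315,265), mushroom (127,458). The boxes are where they stood and the arm is clear.

```bash
python3 -c "
from rig import ctrl
print(ctrl.sign_off())"
```

```text
the job is handed in; nothing more can be done
None
```

I pressed all three heads fully in, in the order small round, mushroom, bar; the last picture shows all three down, the boxes unmoved and the arm clear, and the job is handed in.

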